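Put the waxing cork away and close the wax box

ROBOT

A 7-joint arm with a two-finger parallel gripper is mounted at the origin on the work surface. World frame = base frame: x ahead of the robot, y to its left, z up, the work surface at z = 0. Lengths are in m, angles in rad, forces in N, time in s.
With the tool pointing down it reaches from about 0.4 to 0.925 m from the base axis. Payload 5.6 kg.
Tool frame: the origin (TCP) lies at the very end of the fingers, on their centre line; the grasp point (between the pads) lies 19 mm behind it; z points along the fingers, y is the direction in which the jaws open and shut (so a half turn about z gives the same grasp; the last joint's range is limited). The gripper opens to 85 mm and grips with 20 to 120 N. Pads are 22 mm wide; open, the fingers measure 114 mm over their backs; the gripper's body (76 mm by 85 mm) begins 54 mm behind the grasp point. The pads swing forward as they close: fully open they stand 13 mm farther back than shut.
Start: joints at [-1.3, 0.468, -0.012, 1.603, 0.006, 1.071, -0.056], TCP at [0.201, 0.618, 0.231] pointing down, gripper open.
Joint ranges: [-2.53, 2.53], [-0.31, 2.02], [-1.57, 1.55], [0.28, 2.44], [-1.29, 4.43], [0.15, 1.84], [-2.92, 2.92]. Speed limits (rad/s): [2.57, 2.57, 3.14, 3.14, 3.14, 3.14, 3.14].

INTERFACE

Orientations are given as a 3x3 rotation matrix whose columns are the frame's x, y, z axes.
In Python, from bench import manip gives the robot as it stands. The module is installed in compiled form; this text tells all that it offers.
- The arm moves only by the tool jog_arm, never from a script. Its arguments are lists of equal length, an entry for each row: "turn": the turn, a rotation vector about the tool's x, y, z in degrees, a list of three; "translation": the shift along the tool's x, y, z in cm, a list of three; "claw": the finger opening in cm, from 0 to 8.54. A call has exactly 5 rows; each row shifts and turns the commanded pose from where the row before left it, along the tool's axes as they then stand; what a row does not reach is not made up. A row lasts 1/12 s, in which the tool goes at most 41.7 mm and 7.16 degrees, less where a joint would pass 70% of its speed; a pose out of reach is approached as far as the arm can. A call with a gripper value outside its range is refused whole. The fingers move at their own pace and stop on an object; "squeeze" is the grip in N (left out, the last holds). Time passes only in rows, so rows that do not move let the fingers close, or fill a call up. It gives the time, the measured TCP pose, the force and the opening at its end, in the units of the state.
- manip.read_state(): the state, without advancing time (a new reading comes with each control period).
- manip.snapshot(name): name is "scene" or "side" or "wrist"; returns a dict with "img" (400x640x3 uint8, red, green, blue), "fx", "fy", "cx", "cy" (pixels), "R" (3x3) and "t" (3): a world point X has camera coordinates R X + t. Camera axes: x right, y down, z forward; pixel columns grow to the right and rows downward; lengths in m; the calibration is good to about 2 mm. A picture is of the moment at which its call begins. There is no depth.
- manip.hand_in(): hands the job in, once; it reports no verdict.
The state is a dict: "time": time; "qpos": joint angles; "dq": joint speeds; "joint_efforts": joint torques, N m; "tcp_pos": TCP position; "orientation": TCP orientation; "ft_force": force on the tool from outside, world axes, zero at the start; "torque": the same for the moment, N m; "opening": finger opening in m.
Only numpy, scipy, OpenCV 4.12 (cv2) and the standard library are available. Lean on these libraries where they do the work, as an engineer would, in place of code of your own. Each camera call takes 0.05 s, during which the arm holds its last target.

TASK

Clear the ski-waxing kit away: put the rectangular rubbing cork (not the round one, which stays where it is on the bench) into the empty part of the open wooden wax box, lying flat on its floor. Then put the loose wooden lid on the box so that it is fully seated, flat on the rim all round, and leave it closed.

Things in the scene. Friction and masses are not known exactly. Their poses are not given: they have to be found in the camera images.
- cork: rectangular block of brown cork, 80 mm (its x) by 45 mm (its y) by 30 mm high, about 30 g, lying flat on the bench between the box and the lid. Origin: centre of its underside; z up.
- round_cork: round cork disc, 60 mm in diameter, 30 mm high, a bystander that stays where it is. It may be nearer to or farther from the robot than the rectangular cork. Origin: centre of its underside.
- box: open box of pale wood, fixed to the bench to the robot's left or right: 220 mm (its x) by 140 (y) by 50 high outside, walls and floor 6 mm thick. Origin: centre of its underside. Two pale wax bars 24 mm high lie fixed in its +x end, from x = +64 mm to the wall; the rest of the inside, x = -104 to +64, y = -64 to +64 mm, is empty.
- lid: loose pale-wood lid, 0.35 kg, on the bench right way up; a narrower board with a handle is not it. From below: plug 172 (x) by 100 by 10 mm high, loose inside the box by 14 mm or more; plate 244 by 160 by 8 mm, rests on the rim; bar handle 120 (along x) by 26 by 36 mm high, central, top at z = 54. Origin: centre of the plug's underside; 40 mm above the box's when seated, either way round.

How it is judged:
On the way:
1. the rectangular cork lies released on the box's floor, before the lid goes on (x of cork in the frame of box between -0.104 and 0.104 m and y of cork in the frame of box between -0.064 and 0.064 m and z of cork in the frame of box below 0.018 m and contact force between the fingers and cork below 0.2 N and linear speed of cork below 0.03 m/s and distance between lid and box above 0.1 m), for 0.2 s.
At the end, for the whole second after the job is handed in: the rectangular cork is inside the box, low on its floor (origin less than 18 mm above the box's underside), and the lid is seated at rest on the rim: origin 35 to 44 mm above the box's, centred within 25 mm, long sides aligned within 12 degrees, level within 3 degrees (x of cork in the frame of box between -0.104 and 0.104 m and y of cork in the frame of box between -0.064 and 0.064 m and z of cork in the frame of box below 0.018 m and z of lid in the frame of box between 0.035 and 0.044 m and horizontal distance between lid and box below 0.025 m and angle between the x axis of lid and the x axis of box, either way round below 0.21 rad and angle between lid's own z axis and vertical below 0.05 rad and linear speed of lid below 0.02 m/s); the robot touches nothing.
It fails at once if the round cork is moved more than 40 mm (distance of round_cork from where it was at the start of the episode above 0.04 m).
It also fails if it takes over 67 s, if anything falls off the work surface, if the arm or the gripper's body presses on something with over 40 N, if the wrist force passes 120 N, or if a joint passes its speed limit or range.

## Working session

There is one attempt and no reset: what is moved stays moved. The work goes in short steps, Python scripts to look and compute and a tool call to move; the robot and the scene stay as the last step left them, time stands still between calls to the robot, and variables do not carry over. Pictures are saved under pics/ and viewed, and the job is handed in when it is done.

Besides the shell and the picture viewer there is one more tool, called after ">>>" by a JSON object that holds its "method" and its "body". jog_arm: Moves the arm, as the interface text tells. Its arguments: {"type":"object","properties":{"turn":{"type":"array"},"translation":{"type":"array"},"claw":{"type":"array"},"squeeze":{"type":"number"}},"required":["turn","translation","claw"]}

```bash
mkdir -p pics; cat > h.py <<'E'
import numpy as np,cv2
from bench import manip
def snap(n,f):
    s=manip.snapshot(n); cv2.imwrite('pics/'+f,s['img'][:,:,::-1]); np.savez('pics/'+f+'.npz',**s); return s
def ray(s,uv,z):
    R=np.array(s['R']);t=np.array(s['t']);c=-R.T@t
    d=R.T@np.array([(uv[0]-s['cx'])/s['fx'],(uv[1]-s['cy'])/s['fy'],1.0])
    return c+d*(z-c[2])/d[2]
def proj(s,X):
    p=np.array(s['R'])@np.array(X)+np.array(s['t']); return np.array([s['fx']*p[0]/p[2]+s['cx'],s['fy']*p[1]/p[2]+s['cy']])
def load(f): return np.load('pics/'+f+'.npz')
E
python3 - <<'E'
from h import *
for n in ['scene','side','wrist']:
    s=snap(n,n+'0.png'); print(n,-np.array(s['R']).T@np.array(s['t']),s['fx'])
st=manip.read_state();print(st['time'],st['tcp_pos'],np.round(st['orientation'],3),st['opening'],st['ft_force'])
E
```

```text
scene [ 0.81419964 -0.37930111  0.82944477] 482.0509008600022
side [ 0.49522121 -0.70812264  0.52162536] 441.99187805689036
wrist [0.12621942 0.64035637 0.37350547] 297.96983102604185
0.15 [0.20057014 0.61783579 0.23053261] [[-0.951  0.309 -0.   ]
 [ 0.309  0.951 -0.001]
 [-0.    -0.001 -1.   ]] 0.08533137537700192 [-0.40324201  0.2708531   0.45863783]
```

View pics/scene0.png

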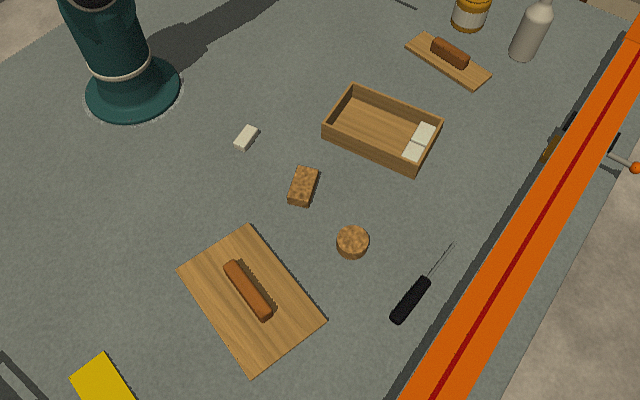

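View pics/side0.png

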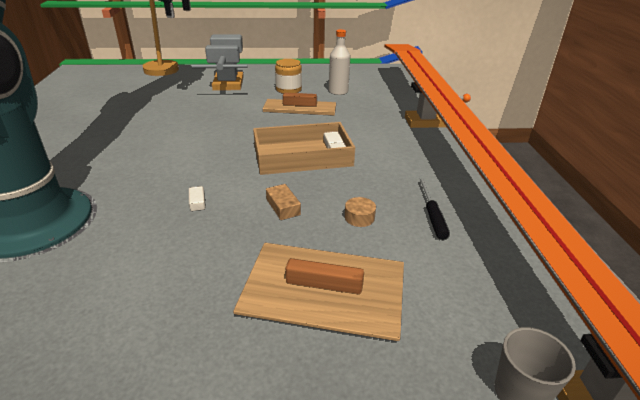

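View pics/wrist0.png

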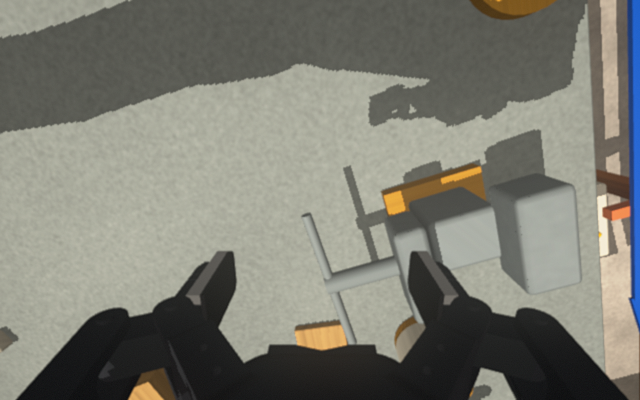

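Scene view: box at about (382,130) with wax at its right end, cork at (303,186), round cork at (352,241), lid at (250,300); the narrow board at (448,60) is the decoy. Next I measure their corners.

```bash
cat > m.py <<'E'
from h import *
def meas(s,name,seeds,out):
    img=s['img']; hsv=cv2.cvtColor(img,cv2.COLOR_RGB2HSV)
    m=((hsv[...,1]>70)&(hsv[...,0]<28)&(hsv[...,2]>50)).astype(np.uint8)*255
    m=cv2.morphologyEx(m,cv2.MORPH_OPEN,np.ones((3,3),np.uint8))
    n,l,st,ce=cv2.connectedComponentsWithStats(m)
    vis=img[:,:,::-1].copy()
    for k,uv in seeds.items():
        c=l[uv[1],uv[0]]
        mm=(l==c).astype(np.uint8)
        cs,_=cv2.findContours(mm,cv2.RETR_EXTERNAL,cv2.CHAIN_APPROX_NONE)
        cs=max(cs,key=cv2.contourArea); h=cv2.convexHull(cs)
        ap=cv2.approxPolyDP(h,3 if k!='lid' else 5,True)[:,0]
        print(name,k,c,cv2.contourArea(cs),ap.tolist())
        for p in ap: cv2.circle(vis,tuple(map(int,p)),2,(0,0,255),-1)
    cv2.imwrite(out,vis)
E
python3 - <<'E'
from m import *
s=load('scene0.png'); meas(s,'scene',dict(cork=(303,186),round=(352,241),lid=(215,275),box=(370,130)),'pics/v1.png')
s2=load('side0.png'); meas(s2,'side',dict(cork=(284,200),round=(360,210),lid=(270,300),box=(290,155)),'pics/v2.png')
a=cv2.imread('pics/scene0.png')[70:270,260:460]; cv2.imwrite('pics/c1.png',cv2.resize(a,(800,600)[:1]+(600,) if 0 else (600,600),interpolation=cv2.INTER_CUBIC))
E
```

```text
scene cork 8 858.0 [[298, 165], [317, 169], [308, 207], [287, 202]]
scene round 10 879.0 [[359, 226], [368, 235], [366, 251], [359, 258], [345, 258], [336, 248], [337, 235], [345, 226]]
scene lid 9 12058.0 [[246, 223], [326, 319], [251, 380], [176, 272]]
scene box 6 6912.5 [[351, 81], [443, 118], [414, 178], [321, 137], [322, 121]]
side cork 12 824.0 [[285, 184], [299, 201], [300, 214], [280, 219], [266, 198], [266, 188]]
side round 13 743.5 [[371, 200], [375, 210], [370, 224], [356, 226], [345, 219], [345, 203], [349, 199]]
side lid 14 11840.0 [[264, 243], [403, 262], [399, 340], [235, 314]]
side box 11 4272.0 [[354, 145], [351, 166], [260, 174], [253, 129], [340, 122]]
```

View pics/c1.png

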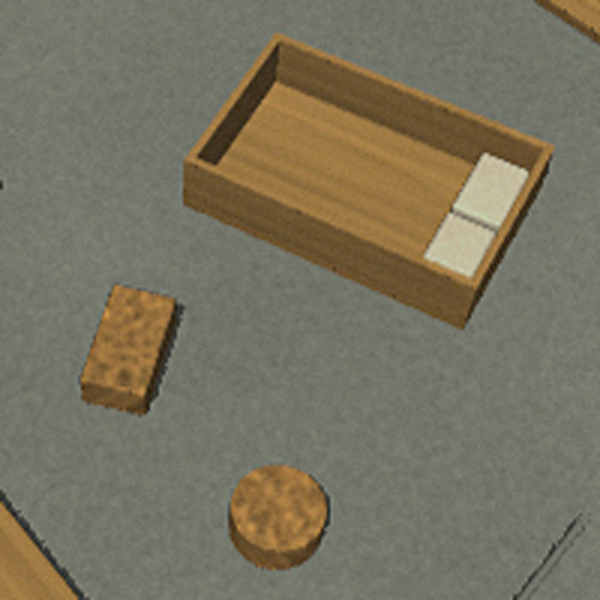

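View pics/v1.png

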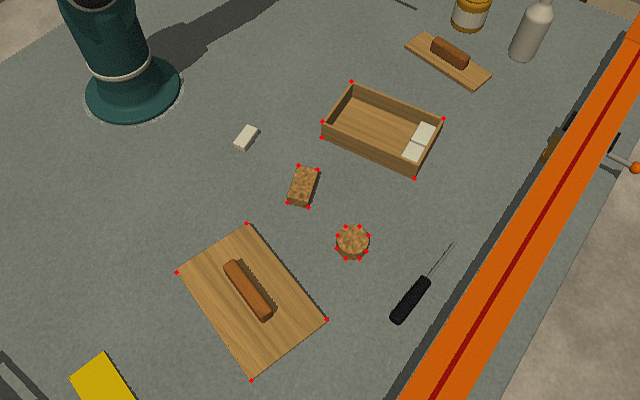

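```bash
python3 - <<'E'
from h import *
s=load('scene0.png'); s2=load('side0.png')
def rep(n,c,z,s):
    P=np.array([ray(s,p,z) for p in c])[:,:2]
    e=np.roll(P,-1,0)-P
    print(n,P.mean(0).round(4),np.linalg.norm(e,axis=1).round(4),np.degrees(np.arctan2(e[:,1],e[:,0])).round(1)); print(P.round(3).tolist())
rep('cork',[(298.3,165),(319,169),(309,201.7),(287,196.7)],.03,s)
rep('box',[(353,82),(444,119),(416,164.3),(321.7,123.3)],.05,s)
rep('lid',[(249.5,223),(327,320),(251,379.5),(176,271)],.018,s)
rep('lidside',[(264,244),(404,261),(400,338),(236,312)],.018,s2)
print('round',ray(s,(353,238),.03))
E
```

```text
cork [0.4849 0.0227] [0.0429 0.0791 0.0442 0.0779] [  24.3  -67.1 -157.3  112. ]
[[0.45, 0.05], [0.489, 0.068], [0.52, -0.005], [0.48, -0.022]]
box [0.5302 0.2353] [0.2145 0.1365 0.2125 0.1372] [   8.   -84.2 -171.8   96.6]
[[0.417, 0.288], [0.629, 0.318], [0.643, 0.182], [0.432, 0.152]]
lid [ 0.5496 -0.213 ] [0.2374 0.1569 0.2377 0.1594] [ -14.9 -104.4  165.7   75.4]
[[0.455, -0.106], [0.684, -0.167], [0.645, -0.319], [0.415, -0.26]]
lidside [ 0.5475 -0.2165] [0.2418 0.1599 0.2373 0.1552] [ -13.1 -104.9  165.8   76.7]
[[0.449, -0.113], [0.684, -0.168], [0.643, -0.322], [0.413, -0.264]]
round [ 0.63252166 -0.01729786  0.03      ]
```

```bash
python3 - <<'E'
import cv2
a=cv2.imread('pics/side0.png')
cv2.imwrite('pics/c2.png',cv2.resize(a[100:240,240:400],(800,700)[:1]+(600,) if 0 else (640,560),interpolation=cv2.INTER_CUBIC))
cv2.imwrite('pics/c3.png',cv2.resize(a[230:350,220:420],(800,480),interpolation=cv2.INTER_CUBIC))
E
```

```text
(no output)
```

View pics/c2.png

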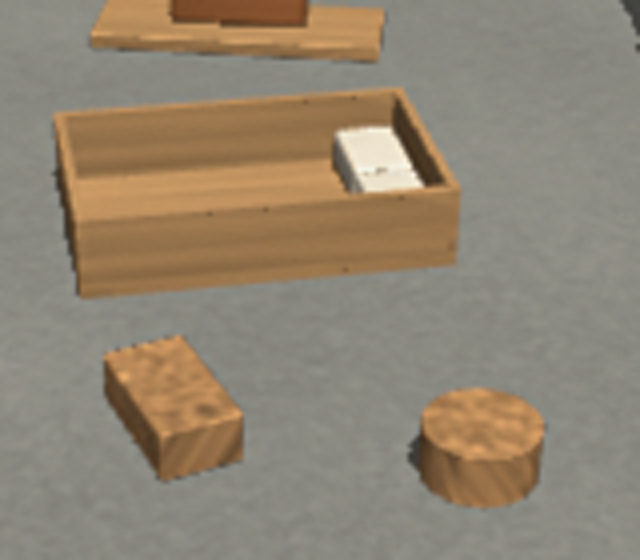

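View pics/c3.png

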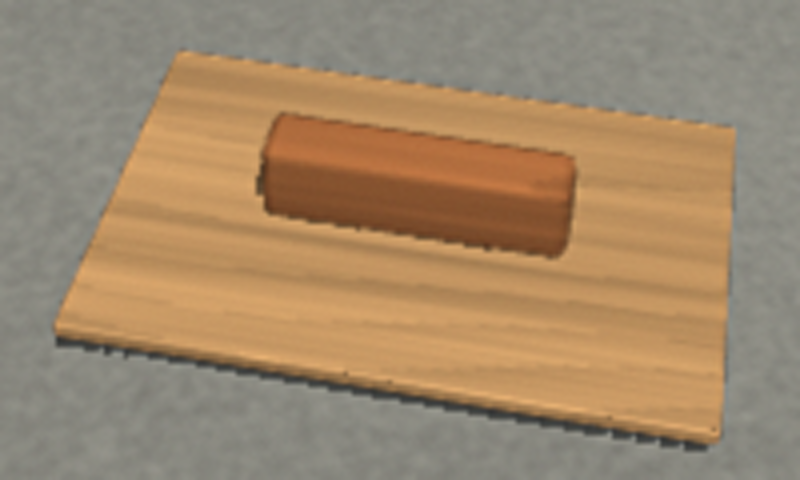

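```bash
cat >> h.py <<'E'
def plan(target,yaw=None,maxs=3.3,opt=None):
    """yaw: desired tool-y direction deg (mod 180). prints tool-frame turn about z and translation AFTER turning (and before)."""
    st=manip.read_state(); R=np.array(st['orientation']);p=np.array(st['tcp_pos'])
    d=np.array(target)-p
    y=np.degrees(np.arctan2(R[1,1],R[0,1]))
    dy=0 if yaw is None else (yaw-y+90)%180-90
    # tilt correction: rot vec (tool) bringing tool z to world -z
    v=R.T@np.array([0,0,-1.]); tilt=np.degrees(np.cross([0,0,1.],v))
    print('t',round(st['time'],2),'p',p.round(4),'yawY',round(y,2),'tool-z turn',round(-dy,2),'tilt fix',tilt.round(2),'open',round(st['opening'],4),'F',np.round(st['ft_force'],1))
    print(' shift now-axes cm',(R.T@d*100).round(2),'norm',round(np.linalg.norm(d)*100,1))
    Y=np.radians(y+dy); yy=np.array([np.cos(Y),np.sin(Y),0]);zz=np.array([0,0,-1.]);xx=np.cross(yy,zz)
    print(' shift after-turn cm',(np.array([xx@d,yy@d,zz@d])*100).round(2), 'q',np.round(st['qpos'],2))
E
python3 - <<'E'
from h import *
s2=load('side0.png')
P=np.array([ray(s2,p,.05) for p in [(253.75,128.75),(340.5,122.5),(354.5,146.75),(259.5,155)]])[:,:2]
e=np.roll(P,-1,0)-P
print(P.mean(0),np.linalg.norm(e,axis=1),np.degrees(np.arctan2(e[:,1],e[:,0])),P)
P=np.array([ray(s2,p,.03) for p in [(266,189),(285.5,184),(300.5,203),(280,208.5)]])[:,:2]
e=np.roll(P,-1,0)-P
print('cork',P.mean(0),np.linalg.norm(e,axis=1),np.degrees(np.arctan2(e[:,1],e[:,0])))
plan([.485,.023,.15],23)
E
```

```text
[0.52958595 0.23166403] [0.21751998 0.13197501 0.21617534 0.13386779] [   7.78378864  -82.2216132  -171.71631439   98.35750655] [[0.41249822 0.28273581]
 [0.62801402 0.31219568]
 [0.64587576 0.18143499]
 [0.43195581 0.15028965]]
cork [0.48227097 0.01832353] [0.04301026 0.07501147 0.04277839 0.07437779] [  23.5464502   -67.64843387 -157.29633501  112.52359655]
t 0.15 p [0.2006 0.6178 0.2305] yawY 72.01 tool-z turn 49.01 tilt fix [-0.08  0.    0.  ] open 0.0853 F [-0.4  0.3  0.5]
 shift now-axes cm [-45.42 -47.78   8.12] norm 66.4
 shift after-turn cm [-65.87   2.94   8.05] q [-1.3   0.47 -0.01  1.6   0.01  1.07 -0.06]
```

>>> {"method": "jog_arm", "body": {"turn": [[0, 0, 0], [0, 0, 0], [0, 0, 0], [0, 0, 0], [0, 0, 0]], "translation": [[-2.27, -2.39, 0.2], [-2.27, -2.39, 0.2], [-2.27, -2.39, 0.2], [-2.27, -2.39, 0.2], [-2.27, -2.39, 0.2]], "claw": [8.5, 8.5, 8.5, 8.5, 8.5]}}

```text
time: 0.57
tcp_pos: [0.2721, 0.4679, 0.2209]
orientation: [[-0.951, 0.308, -0.0], [0.308, 0.951, -0.0], [-0.0, -0.001, -1.0]]
ft_force: [0.1, -0.1, 0.3]
opening: 0.085
```

>>> {"method": "jog_arm", "body": {"turn": [[0, 0, 0], [0, 0, 0], [0, 0, 0], [0, 0, 0], [0, 0, 0]], "translation": [[-2.27, -2.39, 0.2], [-2.27, -2.39, 0.2], [-2.27, -2.39, 0.2], [-2.27, -2.39, 0.2], [-2.27, -2.39, 0.2]], "claw": [8.5, 8.5, 8.5, 8.5, 8.5]}}

```text
time: 0.98
tcp_pos: [0.3431, 0.3192, 0.2112]
orientation: [[-0.951, 0.309, -0.0], [0.309, 0.951, -0.0], [0.0, -0.0, -1.0]]
ft_force: [0.5, 0.9, -0.3]
opening: 0.0851
```

Tracks as expected.

>>> {"method": "jog_arm", "body": {"turn": [[0, 0, 0], [0, 0, 0], [0, 0, 0], [0, 0, 0], [0, 0, 0]], "translation": [[-2.27, -2.39, 0.2], [-2.27, -2.39, 0.2], [-2.27, -2.39, 0.2], [-2.27, -2.39, 0.2], [-2.27, -2.39, 0.2]], "claw": [8.5, 8.5, 8.5, 8.5, 8.5]}}

```text
time: 1.4
tcp_pos: [0.4142, 0.1706, 0.2013]
orientation: [[-0.951, 0.309, 0.0], [0.309, 0.951, 0.0], [-0.0, 0.0, -1.0]]
ft_force: [0.7, -0.1, -0.0]
opening: 0.0851
```

>>> {"method": "jog_arm", "body": {"turn": [[0, 0, 0], [0, 0, 0], [0, 0, 0], [0, 0, 0], [0, 0, 0]], "translation": [[-2.27, -2.39, 0.4], [-2.27, -2.39, 0.4], [-2.27, -2.39, 0.4], [-2.27, -2.39, 0.4], [-2.27, -2.39, 0.4]], "claw": [8.5, 8.5, 8.5, 8.5, 8.5]}}

```text
time: 1.82
tcp_pos: [0.4853, 0.0219, 0.1811]
orientation: [[-0.951, 0.309, 0.0], [0.309, 0.951, 0.0], [-0.0, 0.0, -1.0]]
ft_force: [1.1, 0.0, -0.1]
opening: 0.0851
```

>>> {"method": "jog_arm", "body": {"turn": [[0, 0, 7], [0, 0, 7], [0, 0, 7], [0, 0, 7], [0, 0, 7]], "translation": [[0, 0, 0], [0, 0, 0], [0, 0, 0], [0, 0, 0], [0, 0, 0]], "claw": [8.5, 8.5, 8.5, 8.5, 8.5]}}

```text
time: 2.23
tcp_pos: [0.4847, 0.0233, 0.1811]
orientation: [[-0.597, 0.802, -0.0], [0.802, 0.597, -0.0], [0.0, -0.0, -1.0]]
ft_force: [0.1, 0.2, -0.2]
opening: 0.085
```

>>> {"method": "jog_arm", "body": {"turn": [[0, 0, 7], [0, 0, 7], [0, 0, 0], [0, 0, 0], [0, 0, 0]], "translation": [[0, 0, 0], [0, 0, 0], [0, 0, 0], [0, 0, 0], [0, 0, 0]], "claw": [8.5, 8.5, 8.5, 8.5, 8.5]}}

```text
time: 2.65
tcp_pos: [0.4848, 0.0236, 0.1812]
orientation: [[-0.394, 0.919, -0.0], [0.919, 0.394, 0.0], [0.0, -0.0, -1.0]]
ft_force: [0.6, 0.1, 0.4]
opening: 0.0851
```

```bash
python3 - <<'E'
from h import *
snap('wrist','w1.png')
plan([.484,.021,.004],23)
E
```

```text
t 2.7 p [0.4849 0.0235 0.1813] yawY 23.16 tool-z turn 0.16 tilt fix [ 0.   -0.01  0.  ] open 0.0849 F [ 0.2 -0.2 -0.1]
 shift now-axes cm [-0.2  -0.18 17.73] norm 17.7
 shift after-turn cm [-0.2  -0.18 17.73] q [-0.53  0.27  0.49  2.07 -0.17  0.84  0.45]
```

View pics/w1.png

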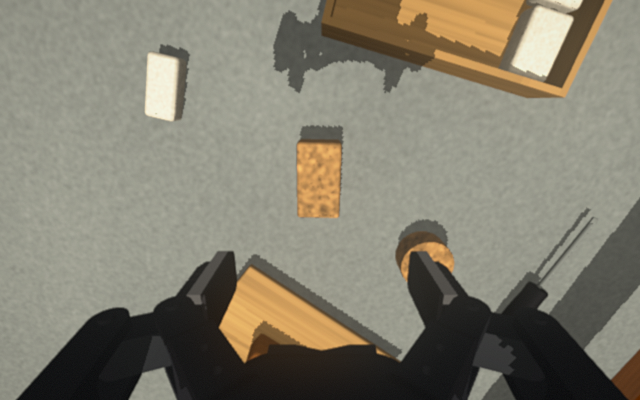

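Wrist view: cork upright at (319,179), corners (297,142)–(340,217), aligned with the jaws; round cork at (425,255), clear of the fingers. I'll cross-check position.

```bash
python3 - <<'E'
from h import *
s=load('w1.png')
P=np.array([ray(s,p,.03) for p in [(297,142),(341.5,141),(340,217.5),(297,217.5)]])[:,:2]
e=np.roll(P,-1,0)-P
print(P.mean(0),np.linalg.norm(e,axis=1),np.degrees(np.arctan2(e[:,1],e[:,0])))
E
```

```text
[0.48106918 0.02177832] [0.04356544 0.08027291 0.04556195 0.07932558] [  24.46782817  -66.79083252 -156.81065511  111.75936952]
```

>>> {"method": "jog_arm", "body": {"turn": [[0, 0, 0], [0, 0, 0], [0, 0, 0], [0, 0, 0], [0, 0, 0]], "translation": [[-0.16, -0.27, 3], [0, 0, 3], [0, 0, 3], [0, 0, 2], [0, 0, 1]], "claw": [8.5, 8.5, 8.5, 8.5, 8.5]}}

```text
time: 3.12
tcp_pos: [0.4814, 0.0207, 0.0589]
orientation: [[-0.392, 0.92, -0.004], [0.92, 0.392, -0.001], [0.001, -0.004, -1.0]]
ft_force: [-0.7, 0.3, -0.3]
opening: 0.085
```

>>> {"method": "jog_arm", "body": {"turn": [[0, 0, 0], [0, 0, 0], [0, 0, 0], [0, 0, 0], [0, 0, 0]], "translation": [[0, 0, 1.5], [0, 0, 1.5], [0, 0, 1.5], [0, 0, 1], [0, 0, 0.2]], "claw": [8.5, 8.5, 8.5, 8.5, 8.5]}}

```text
time: 3.53
tcp_pos: [0.4825, 0.0208, 0.0033]
orientation: [[-0.392, 0.92, -0.002], [0.92, 0.392, -0.0], [0.001, -0.002, -1.0]]
ft_force: [-0.4, 1.1, -0.7]
opening: 0.0852
```

>>> {"method": "jog_arm", "body": {"turn": [[0, 0, 0], [0, 0, 0], [0, 0, 0], [0, 0, 0], [0, 0, 0]], "translation": [[0, 0, 0], [0, 0, 0], [0, 0, 0], [0, 0, 0], [0, 0, 0]], "claw": [4, 3.5, 3.5, 3.5, 3.5], "squeeze": 25}}

```text
time: 3.95
tcp_pos: [0.4839, 0.021, 0.0052]
orientation: [[-0.391, 0.92, 0.002], [0.92, 0.391, 0.0], [-0.0, 0.002, -1.0]]
ft_force: [-0.7, -0.1, 5.0]
opening: 0.0447
```

>>> {"method": "jog_arm", "body": {"turn": [[0, 0, 0], [0, 0, 0], [0, 0, 0], [0, 0, 0], [0, 0, 0]], "translation": [[0, 0, 0], [0, 0, 0], [0, 0, 0], [0, 0, 0], [0, 0, 0]], "claw": [3.5, 3.5, 3.5, 3.5, 3.5]}}

```text
time: 4.37
tcp_pos: [0.4839, 0.021, 0.0052]
orientation: [[-0.391, 0.92, 0.002], [0.92, 0.391, 0.0], [-0.0, 0.002, -1.0]]
ft_force: [-0.4, 1.0, 6.3]
opening: 0.0448
```

```bash
python3 - <<'E'
from h import *
snap('scene','s1.png');snap('wrist','w2.png')
plan([.51,.2307,.15],8)
E
```

```text
t 4.47 p [0.4839 0.021  0.0052] yawY 23.02 tool-z turn 15.02 tilt fix [ 0.11  0.02 -0.  ] open 0.0445 F [-0.   0.7  7.5]
 shift now-axes cm [ 18.27  10.63 -14.46] norm 25.6
 shift after-turn cm [ 20.4    5.5  -14.48] q [-0.38  0.58  0.32  2.15 -0.4   0.46  0.66]
```

View pics/w2.png

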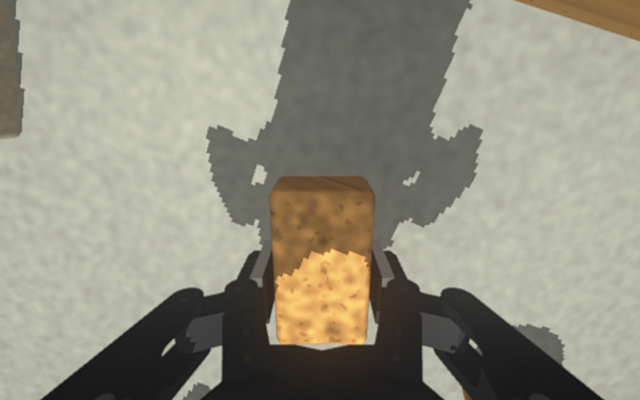

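Cork held at 44.7 mm (wrist view: cork between pads at (322,265)). Lift, turn and carry over the box.

>>> {"method": "jog_arm", "body": {"turn": [[0, 0, 0], [0, 0, 0], [0, 0, 0], [0, 0, 0], [0, 0, 0]], "translation": [[0, 0, -1.5], [0, 0, -3], [0, 0, -3], [0, 0, -3], [0, 0, -3]], "claw": [3.5, 3.5, 3.5, 3.5, 3.5]}}

```text
time: 4.88
tcp_pos: [0.4825, 0.0208, 0.1407]
orientation: [[-0.391, 0.92, -0.0], [0.92, 0.391, -0.0], [0.0, -0.001, -1.0]]
ft_force: [0.3, 0.6, -0.2]
opening: 0.0444
```

>>> {"method": "jog_arm", "body": {"turn": [[0, 0, 5], [0, 0, 5], [0, 0, 5], [0, 0, 0], [0, 0, 0]], "translation": [[0, 0, 0], [0, 0, 0], [0, 0, 0], [0, 0, 0], [0, 0, 0]], "claw": [3.5, 3.5, 3.5, 3.5, 3.5]}}

```text
time: 5.3
tcp_pos: [0.4829, 0.0211, 0.1394]
orientation: [[-0.142, 0.99, 0.0], [0.99, 0.142, 0.0], [0.0, 0.0, -1.0]]
ft_force: [-0.1, 0.9, -0.4]
opening: 0.0446
```

>>> {"method": "jog_arm", "body": {"turn": [[0, 0, 0], [0, 0, 0], [0, 0, 0], [0, 0, 0], [0, 0, 0]], "translation": [[2.5, 0.7, 0], [2.5, 0.7, 0], [2.5, 0.7, 0], [2.5, 0.7, 0], [2.5, 0.7, 0]], "claw": [3.5, 3.5, 3.5, 3.5, 3.5]}}

```text
time: 5.72
tcp_pos: [0.5002, 0.1507, 0.1392]
orientation: [[-0.142, 0.99, -0.0], [0.99, 0.142, -0.0], [0.0, -0.0, -1.0]]
ft_force: [0.4, -0.4, -0.6]
opening: 0.0448
```

>>> {"method": "jog_arm", "body": {"turn": [[0, 0, 0], [0, 0, 0], [0, 0, 0], [0, 0, 0], [0, 0, 0]], "translation": [[2.5, 0.6, 0], [2.5, 0.6, 0], [2.0, 0.6, 0], [0.9, 0.2, 0], [0, 0, 0]], "claw": [3.5, 3.5, 3.5, 3.5, 3.5]}}

```text
time: 6.13
tcp_pos: [0.5087, 0.2329, 0.1389]
orientation: [[-0.145, 0.989, -0.0], [0.989, 0.145, 0.0], [0.0, -0.0, -1.0]]
ft_force: [-0.2, -0.4, -0.6]
opening: 0.0444
```

```bash
python3 - <<'E'
from h import *
snap('scene','s2.png');snap('wrist','w3.png')
plan([.51,.2307,.011],8)
E
```

```text
t 6.23 p [0.5088 0.2293 0.139 ] yawY 8.03 tool-z turn 0.03 tilt fix [-0.04  0.06  0.  ] open 0.0441 F [ 0.3  0.4 -0.2]
 shift now-axes cm [ 0.14  0.14 12.8 ] norm 12.8
 shift after-turn cm [ 0.12  0.13 12.8 ] q [-0.86  0.45  0.48  1.93 -0.28  0.82 -0.09]
```

View pics/s2.png

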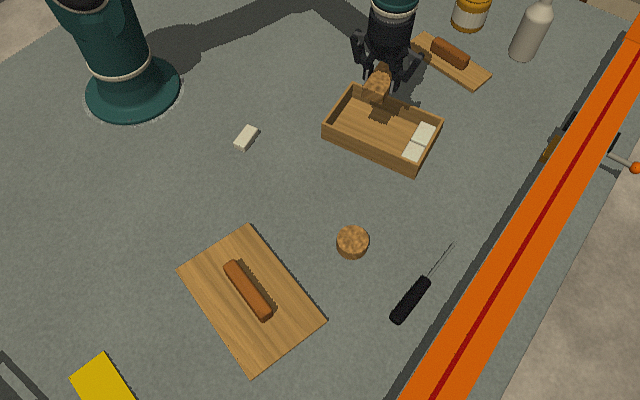

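View pics/w3.png

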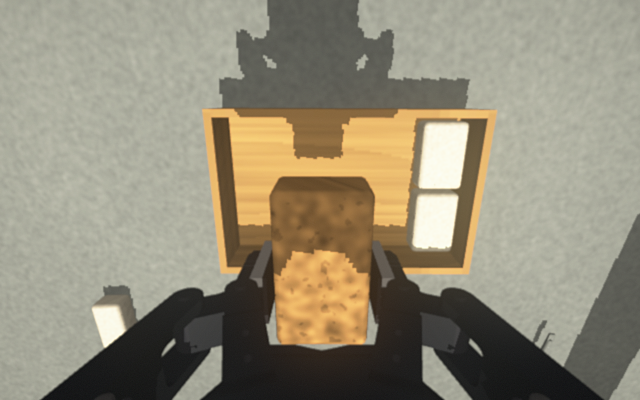

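Cork held over the empty part of the box (wrist view: box rim (204,110)–(496,110), wax on the right). Lower.

>>> {"method": "jog_arm", "body": {"turn": [[0, 0, 0], [0, 0, 0], [0, 0, 0], [0, 0, 0], [0, 0, 0]], "translation": [[0.13, 0.13, 2], [0, 0, 2], [0, 0, 2], [0, 0, 1.5], [0, 0, 1]], "claw": [3.5, 3.5, 3.5, 3.5, 3.5]}}

```text
time: 6.65
tcp_pos: [0.5096, 0.2293, 0.0529]
orientation: [[-0.137, 0.991, -0.002], [0.991, 0.137, -0.002], [-0.002, -0.002, -1.0]]
ft_force: [-0.4, -0.2, -0.3]
opening: 0.0444
```

>>> {"method": "jog_arm", "body": {"turn": [[0, 0, 0], [0, 0, 0], [0, 0, 0], [0, 0, 0], [0, 0, 0]], "translation": [[0, 0, 1], [0, 0, 1], [0, 0, 0.9], [0, 0, 0.7], [0, 0, 0.4]], "claw": [3.5, 3.5, 3.5, 3.5, 3.5]}}

```text
time: 7.07
tcp_pos: [0.51, 0.2318, 0.0135]
orientation: [[-0.139, 0.99, -0.0], [0.99, 0.139, -0.0], [-0.0, -0.001, -1.0]]
ft_force: [-0.0, 0.1, 0.1]
opening: 0.0443
```

>>> {"method": "jog_arm", "body": {"turn": [[0, 0, 0], [0, 0, 0], [0, 0, 0], [0, 0, 0], [0, 0, 0]], "translation": [[0, 0, 0.2], [0, 0, 0], [0, 0, 0], [0, 0, 0], [0, 0, 0]], "claw": [3.5, 3.5, 3.5, 3.5, 3.5]}}

```text
time: 7.48
tcp_pos: [0.5105, 0.2323, 0.0128]
orientation: [[-0.14, 0.99, 0.001], [0.99, 0.14, 0.0], [0.0, 0.001, -1.0]]
ft_force: [-0.1, -0.1, -1.0]
opening: 0.0446
```

```bash
python3 - <<'E'
from h import *
snap('side','d1.png');
plan([.51,.2307,.011],8)
E
```

```text
t 7.53 p [0.5104 0.2323 0.0127] yawY 8.02 tool-z turn 0.02 tilt fix [ 0.04 -0.02  0.  ] open 0.0446 F [ 0.6  0.6 -0.3]
 shift now-axes cm [-0.15 -0.06  0.17] norm 0.2
 shift after-turn cm [-0.15 -0.06  0.17] q [-0.77  0.66  0.37  1.97 -0.41  0.59  0.01]
```

View pics/d1.png

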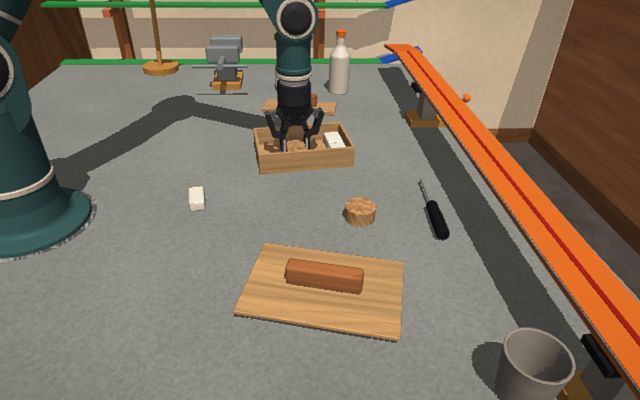

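The cork is in the box, about 1.5 mm off the floor. Release and lift.

>>> {"method": "jog_arm", "body": {"turn": [[0, 0, 0], [0, 0, 0], [0, 0, 0], [0, 0, 0], [0, 0, 0]], "translation": [[0, 0, 0.1], [0, 0, 0], [0, 0, 0], [0, 0, 0], [0, 0, 0]], "claw": [4.4, 5.0, 6.0, 7.0, 7.0]}}

```text
time: 7.95
tcp_pos: [0.5102, 0.232, 0.0113]
orientation: [[-0.139, 0.99, 0.0], [0.99, 0.139, 0.0], [0.0, 0.0, -1.0]]
ft_force: [0.4, 0.6, 1.2]
opening: 0.07
```

>>> {"method": "jog_arm", "body": {"turn": [[0, 0, 0], [0, 0, 0], [0, 0, 0], [0, 0, 0], [0, 0, 0]], "translation": [[0, 0, 0], [0, 0, -0.5], [0, 0, -1], [0, 0, -2], [0, 0, -3]], "claw": [7, 7, 7, 7, 7]}}

```text
time: 8.37
tcp_pos: [0.5087, 0.2313, 0.0759]
orientation: [[-0.139, 0.99, -0.003], [0.99, 0.139, -0.002], [-0.002, -0.004, -1.0]]
ft_force: [0.6, 0.9, -0.1]
opening: 0.07
```

>>> {"method": "jog_arm", "body": {"turn": [[0, 0, 0], [0, 0, 0], [0, 0, 0], [0, 0, 0], [0, 0, 0]], "translation": [[0, 0, -3], [0, 0, -3], [0, 0, -3], [0, 0, -3], [0, 0, 0]], "claw": [8, 8, 8, 8, 8]}}

```text
time: 8.78
tcp_pos: [0.5136, 0.2332, 0.2032]
orientation: [[-0.139, 0.99, 0.009], [0.99, 0.139, 0.006], [0.005, 0.01, -1.0]]
ft_force: [0.7, 1.0, 1.0]
opening: 0.0802
```

```bash
python3 - <<'E'
from h import *
snap('wrist','w4.png');snap('scene','s3.png')
plan([.5485,-.2145,.15],75.8)
E
```

```text
t 8.88 p [0.5108 0.2325 0.1983] yawY 8.02 tool-z turn -67.78 tilt fix [ 0.18 -0.13  0.  ] open 0.0802 F [-0.5 -0.1 -0.7]
 shift now-axes cm [-44.8   -2.52   4.73] norm 45.1
 shift after-turn cm [-14.62 -42.41   4.83] q [-0.9   0.38  0.52  1.89 -0.23  0.93 -0.14]
```

View pics/w4.png

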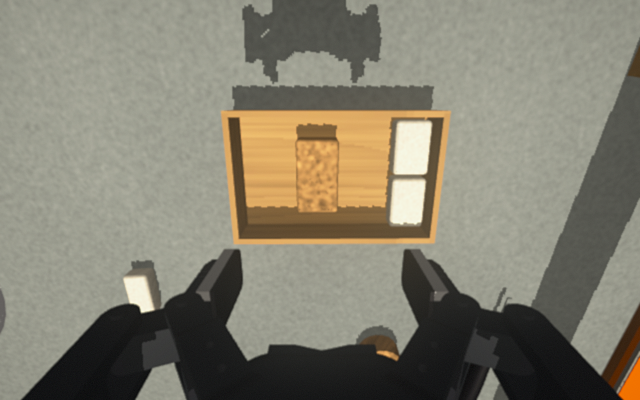

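View pics/s3.png

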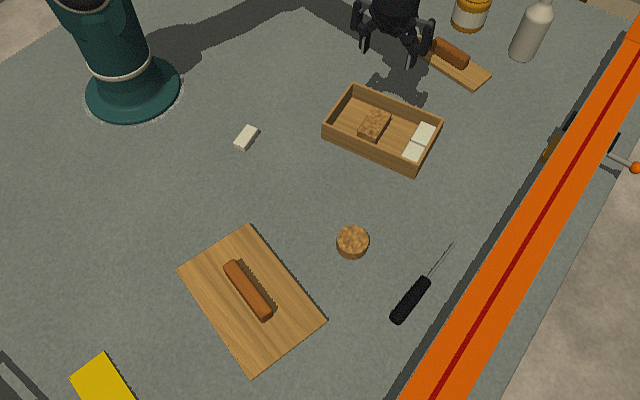

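Cork lies flat on the box floor (wrist view, (317,175); scene view, (375,124)), round cork unmoved at (352,241). Now go to the lid.

>>> {"method": "jog_arm", "body": {"turn": [[0, 0, 0], [0, 0, 0], [0, 0, 0], [0, 0, 0], [0, 0, 0]], "translation": [[-3, -0.17, 0.1], [-3, -0.17, 0.1], [-3, -0.17, 0.1], [-3, -0.17, 0.1], [-3, -0.17, 0.1]], "claw": [8, 8, 8, 8, 8]}}

```text
time: 9.3
tcp_pos: [0.5216, 0.0808, 0.1902]
orientation: [[-0.14, 0.99, -0.002], [0.99, 0.14, -0.001], [-0.0, -0.002, -1.0]]
ft_force: [0.4, 0.4, 0.0]
opening: 0.0801
```

>>> {"method": "jog_arm", "body": {"turn": [[0, 0, 0], [0, 0, 0], [0, 0, 0], [0, 0, 0], [0, 0, 0]], "translation": [[-3, -0.17, 0.1], [-3, -0.17, 0.1], [-3, -0.17, 0.1], [-3, -0.17, 0.1], [-3, -0.17, 0.1]], "claw": [8, 8, 8, 8, 8]}}

```text
time: 9.72
tcp_pos: [0.5341, -0.0687, 0.1852]
orientation: [[-0.139, 0.99, -0.002], [0.99, 0.139, 0.0], [0.0, -0.002, -1.0]]
ft_force: [0.3, -0.4, -0.6]
opening: 0.0801
```

>>> {"method": "jog_arm", "body": {"turn": [[0, 0, 0], [0, 0, 0], [0, 0, 0], [0, 0, 0], [0, 0, 0]], "translation": [[-3, -0.17, 0.1], [-3, -0.17, 0.1], [-3, -0.17, 0.1], [-3, -0.17, 0.1], [-3, -0.17, 0.1]], "claw": [8, 8, 8, 8, 8]}}

```text
time: 10.13
tcp_pos: [0.5466, -0.2182, 0.1799]
orientation: [[-0.139, 0.99, -0.003], [0.99, 0.139, 0.001], [0.001, -0.002, -1.0]]
ft_force: [-0.6, -0.2, 0.1]
opening: 0.0799
```

>>> {"method": "jog_arm", "body": {"turn": [[0, 0, -6.8], [0, 0, -6.8], [0, 0, -6.8], [0, 0, -6.8], [0, 0, -6.8]], "translation": [[0, 0, 0], [0, 0, 0], [0, 0, 0], [0, 0, 0], [0, 0, 0]], "claw": [8, 8, 8, 8, 8]}}

```text
time: 10.55
tcp_pos: [0.5466, -0.2169, 0.1799]
orientation: [[-0.673, 0.739, -0.003], [0.739, 0.673, 0.001], [0.002, -0.002, -1.0]]
ft_force: [-0.4, 0.1, 0.5]
opening: 0.0799
```

>>> {"method": "jog_arm", "body": {"turn": [[0, 0, -6.8], [0, 0, -6.8], [0, 0, -6.8], [0, 0, -6.8], [0, 0, -6.8]], "translation": [[0, 0, 0], [0, 0, 0], [0, 0, 0], [0, 0, 0], [0, 0, 0]], "claw": [8, 8, 8, 8, 8]}}

```text
time: 10.97
tcp_pos: [0.5466, -0.2168, 0.1799]
orientation: [[-0.972, 0.236, -0.003], [0.236, 0.972, 0.001], [0.003, 0.0, -1.0]]
ft_force: [1.0, -0.8, -1.2]
opening: 0.08
```

>>> {"method": "jog_arm", "body": {"turn": [[0, 0, 0], [0, 0, 0], [0, 0, 0], [0, 0, 0], [0, 0, 0]], "translation": [[0, 0, 0], [0, 0, 0], [0, 0, 0], [0, 0, 0], [0, 0, 0]], "claw": [8, 8, 8, 8, 8]}}

```text
time: 11.38
tcp_pos: [0.5476, -0.217, 0.1811]
orientation: [[-0.97, 0.243, -0.0], [0.243, 0.97, -0.0], [0.0, -0.0, -1.0]]
ft_force: [-0.8, 0.1, -0.5]
opening: 0.08
```

```bash
python3 - <<'E'
from h import *
s=load('w4.png')
P=np.array([ray(s,p,.05) for p in [(222,111),(450,111),(435,243),(238,243)]])[:,:2]
e=np.roll(P,-1,0)-P
print('box',P.mean(0),np.linalg.norm(e,axis=1),np.degrees(np.arctan2(e[:,1],e[:,0])))
snap('wrist','w5.png')
plan([.5485,-.2145,.023],75.8)
E
```

```text
box [0.52954178 0.23466211] [0.21842651 0.13964708 0.21612537 0.13863344] [   7.95616654  -81.46749353 -172.32383299   99.48899618]
t 11.43 p [ 0.5476 -0.217   0.1811] yawY 75.97 tool-z turn 0.17 tilt fix [-0.01 -0.01  0.  ] open 0.0801 F [ 0.9 -0.9  0.8]
 shift now-axes cm [-0.03  0.26 15.81] norm 15.8
 shift after-turn cm [-0.02  0.26 15.81] q [ 0.06  0.43  0.34  1.82 -0.17  0.92  1.8 ]
```

View pics/w5.png

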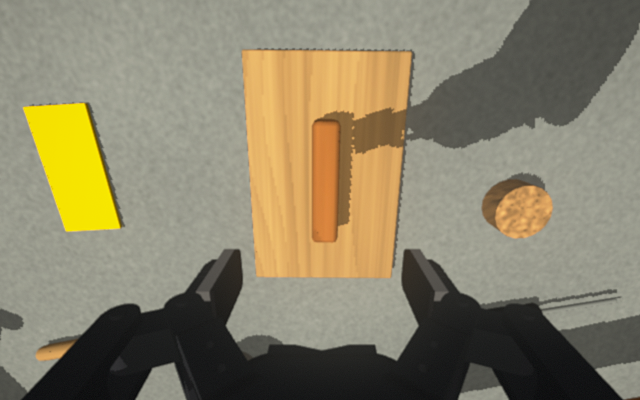

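Wrist view: lid plate corners (243,50),(413,50),(391,277),(257,277), handle (313..339, 121..241), parallel to the jaws' closing normal.

```bash
python3 - <<'E'
from h import *
s=load('w5.png')
for n,c,z in [('plate',[(243,50.5),(413,50.5),(391,277),(257,277)],.018),('handle',[(313,120),(339.5,120),(337,241.5),(312.5,241.5)],.052)]:
    P=np.array([ray(s,p,z) for p in c])[:,:2]
    e=np.roll(P,-1,0)-P
    print(n,P.mean(0),np.linalg.norm(e,axis=1),np.degrees(np.arctan2(e[:,1],e[:,0])))
E
```

```text
plate [ 0.54567247 -0.21370141] [0.15859025 0.24236803 0.15791838 0.24232454] [  75.94221639  -14.88840586 -104.07037009  165.27031915]
handle [ 0.54464743 -0.21422673] [0.02347767 0.11855927 0.02464984 0.11856579] [  75.93895036  -14.24222546 -104.06797675  165.19132549]
```

>>> {"method": "jog_arm", "body": {"turn": [[0, 0, 0], [0, 0, 0], [0, 0, 0], [0, 0, 0], [0, 0, 0]], "translation": [[0.1, 0.27, 2.5], [0, 0, 2.5], [0, 0, 2.5], [0, 0, 2], [0, 0, 1.5]], "claw": [8, 8, 8, 8, 8]}}

```text
time: 11.85
tcp_pos: [0.5465, -0.2137, 0.0694]
orientation: [[-0.97, 0.242, -0.002], [0.242, 0.97, 0.001], [0.002, 0.0, -1.0]]
ft_force: [-0.1, 0.1, -1.1]
opening: 0.0804
```

>>> {"method": "jog_arm", "body": {"turn": [[0, 0, 0], [0, 0, 0], [0, 0, 0], [0, 0, 0], [0, 0, 0]], "translation": [[0, 0, 1.5], [0, 0, 1.5], [0, 0, 1.2], [0, 0, 0.6], [0, 0, 0]], "claw": [8, 8, 8, 8, 8]}}

```text
time: 12.27
tcp_pos: [0.5466, -0.2139, 0.022]
orientation: [[-0.97, 0.242, -0.002], [0.242, 0.97, 0.001], [0.002, 0.0, -1.0]]
ft_force: [-0.1, 0.5, -0.7]
opening: 0.0801
```

>>> {"method": "jog_arm", "body": {"turn": [[0, 0, 0], [0, 0, 0], [0, 0, 0], [0, 0, 0], [0, 0, 0]], "translation": [[0, 0, 0], [0, 0, 0], [0, 0, 0], [0, 0, 0], [0, 0, 0]], "claw": [6, 4, 3, 2, 2], "squeeze": 70}}

```text
time: 12.68
tcp_pos: [0.548, -0.2143, 0.0243]
orientation: [[-0.97, 0.242, 0.002], [0.242, 0.97, -0.0], [-0.002, 0.0, -1.0]]
ft_force: [0.4, -0.3, 1.3]
opening: 0.0247
```

>>> {"method": "jog_arm", "body": {"turn": [[0, 0, 0], [0, 0, 0], [0, 0, 0], [0, 0, 0], [0, 0, 0]], "translation": [[0, 0, 0], [0, 0, 0], [0, 0, 0], [0, 0, 0], [0, 0, 0]], "claw": [1.5, 1.5, 1.5, 1.5, 1.5]}}

```text
time: 13.1
tcp_pos: [0.548, -0.2143, 0.0243]
orientation: [[-0.97, 0.242, 0.001], [0.242, 0.97, -0.0], [-0.001, 0.0, -1.0]]
ft_force: [-1.4, 1.0, 6.3]
opening: 0.0249
```

```bash
python3 - <<'E'
from h import *
snap('scene','s4.png')
plan([.53,.234,.19],98)
E
```

```text
t 13.15 p [ 0.5481 -0.2144  0.0243] yawY 76.01 tool-z turn -21.99 tilt fix [ 0.02  0.09 -0.  ] open 0.0249 F [-0.5  0.2  6.7]
 shift now-axes cm [ 12.57  43.07 -16.58] norm 47.8
 shift after-turn cm [ -4.45  44.65 -16.57] q [ 0.12  0.66  0.26  1.89 -0.27  0.63  1.87]
```

View pics/s4.png

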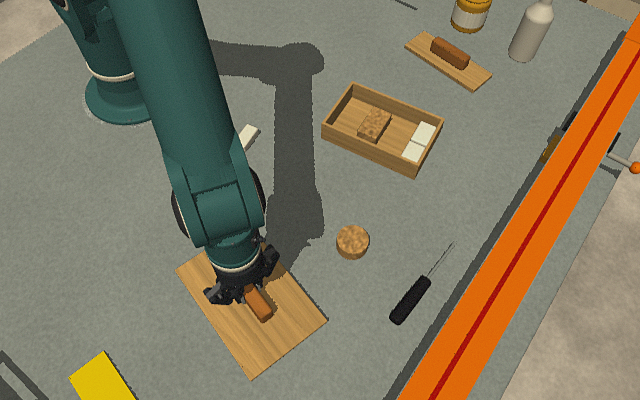

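Handle gripped (24.9 mm). Lift slowly and check level.

>>> {"method": "jog_arm", "body": {"turn": [[0, 0, 0], [0, 0, 0], [0, 0, 0], [0, 0, 0], [0, 0, 0]], "translation": [[0, 0, -0.5], [0, 0, -1], [0, 0, -1.5], [0, 0, -2], [0, 0, -2]], "claw": [1.5, 1.5, 1.5, 1.5, 1.5]}}

```text
time: 13.57
tcp_pos: [0.5464, -0.214, 0.0937]
orientation: [[-0.97, 0.242, -0.002], [0.242, 0.97, 0.0], [0.002, -0.0, -1.0]]
ft_force: [0.7, 1.0, -3.9]
opening: 0.0247
```

>>> {"method": "jog_arm", "body": {"turn": [[0, 0, 0], [0, 0, 0], [0, 0, 0], [0, 0, 0], [0, 0, 0]], "translation": [[0, 0, -2], [0, 0, -2], [0, 0, -2], [0, 0, -2], [0, 0, -1.5]], "claw": [1.5, 1.5, 1.5, 1.5, 1.5]}}

```text
time: 13.98
tcp_pos: [0.5472, -0.2143, 0.1902]
orientation: [[-0.97, 0.242, 0.001], [0.242, 0.97, -0.0], [-0.001, -0.0, -1.0]]
ft_force: [0.4, -0.5, -3.7]
opening: 0.0249
```

>>> {"method": "jog_arm", "body": {"turn": [[0, 0, -5.5], [0, 0, -5.5], [0, 0, -5.5], [0, 0, -5.5], [0, 0, 0]], "translation": [[0, 0, 0], [0, 0, 0], [0, 0, 0], [0, 0, 0], [0, 0, 0]], "claw": [1.5, 1.5, 1.5, 1.5, 1.5]}}

```text
time: 14.4
tcp_pos: [0.5467, -0.2142, 0.1884]
orientation: [[-0.99, -0.142, -0.001], [-0.142, 0.99, 0.0], [0.001, 0.0, -1.0]]
ft_force: [-0.9, -0.1, -4.5]
opening: 0.0249
```

```bash
python3 - <<'E'
from h import *
snap('side','d2.png')
plan([.53,.234,.19],98)
E
```

```text
t 14.45 p [ 0.5468 -0.2142  0.1883] yawY 97.89 tool-z turn -0.11 tilt fix [ 0.03 -0.03  0.  ] open 0.0249 F [ 0.2  0.6 -4.3]
 shift now-axes cm [-4.49 44.63 -0.15] norm 44.9
 shift after-turn cm [-4.58 44.62 -0.17] q [ 0.11  0.41  0.26  1.81 -0.13  0.93  2.14]
```

View pics/d2.png

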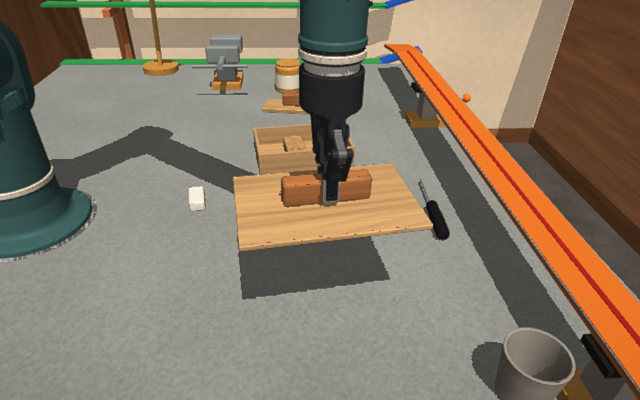

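Lid held level, gripped near the handle's middle (330,190). Carry over the box.

>>> {"method": "jog_arm", "body": {"turn": [[0, 0, 0], [0, 0, 0], [0, 0, 0], [0, 0, 0], [0, 0, 0]], "translation": [[-0.2, 1.5, 0], [-0.25, 2.5, 0], [-0.25, 2.5, 0], [-0.25, 2.5, 0], [-0.25, 2.5, 0]], "claw": [1.5, 1.5, 1.5, 1.5, 1.5]}}

```text
time: 14.87
tcp_pos: [0.5427, -0.0977, 0.1883]
orientation: [[-0.991, -0.136, -0.001], [-0.136, 0.991, -0.0], [0.001, 0.0, -1.0]]
ft_force: [0.2, 0.2, -3.5]
opening: 0.0251
```

>>> {"method": "jog_arm", "body": {"turn": [[0, 0, 0], [0, 0, 0], [0, 0, 0], [0, 0, 0], [0, 0, 0]], "translation": [[-0.25, 2.5, 0], [-0.25, 2.5, 0], [-0.25, 2.5, 0], [-0.25, 2.5, 0], [-0.25, 2.5, 0]], "claw": [1.5, 1.5, 1.5, 1.5, 1.5]}}

```text
time: 15.28
tcp_pos: [0.5376, 0.0278, 0.1883]
orientation: [[-0.991, -0.136, -0.0], [-0.136, 0.991, -0.0], [0.0, -0.0, -1.0]]
ft_force: [0.2, -0.1, -4.4]
opening: 0.0246
```

>>> {"method": "jog_arm", "body": {"turn": [[0, 0, 0], [0, 0, 0], [0, 0, 0], [0, 0, 0], [0, 0, 0]], "translation": [[-0.25, 2.5, 0], [-0.25, 2.5, 0], [-0.25, 2.5, 0], [-0.25, 2.5, 0], [-0.25, 2.5, 0]], "claw": [1.5, 1.5, 1.5, 1.5, 1.5]}}

```text
time: 15.7
tcp_pos: [0.5326, 0.1533, 0.1883]
orientation: [[-0.991, -0.136, -0.0], [-0.136, 0.991, -0.0], [0.0, -0.0, -1.0]]
ft_force: [0.1, 0.1, -4.2]
opening: 0.0253
```

>>> {"method": "jog_arm", "body": {"turn": [[0, 0, 0], [0, 0, 0], [0, 0, 0], [0, 0, 0], [0, 0, 0]], "translation": [[-0.25, 2.5, 0], [-0.25, 2.5, 0], [-0.25, 2, 0], [-0.25, 1.1, 0], [0, 0, 0]], "claw": [1.5, 1.5, 1.5, 1.5, 1.5]}}

```text
time: 16.12
tcp_pos: [0.5311, 0.2371, 0.1882]
orientation: [[-0.99, -0.142, -0.0], [-0.142, 0.99, 0.001], [-0.0, 0.001, -1.0]]
ft_force: [-0.5, 0.9, -3.7]
opening: 0.0245
```

```bash
python3 - <<'E'
from h import *
snap('scene','s5.png');snap('side','d3.png');snap('wrist','w6.png')
plan([.53,.234,.085],98)
E
```

```text
t 16.27 p [0.5319 0.232  0.1881] yawY 97.86 tool-z turn -0.14 tilt fix [-0.09 -0.03  0.  ] open 0.0248 F [ 0.3 -0.2 -2.7]
 shift now-axes cm [ 0.16  0.24 10.31] norm 10.3
 shift after-turn cm [ 0.16  0.23 10.31] q [-0.56  0.4   0.11  1.82 -0.05  0.92  1.28]
```

View pics/d3.png

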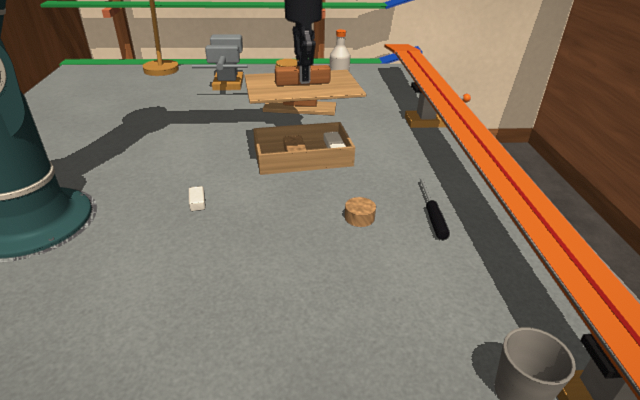

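View pics/s5.png

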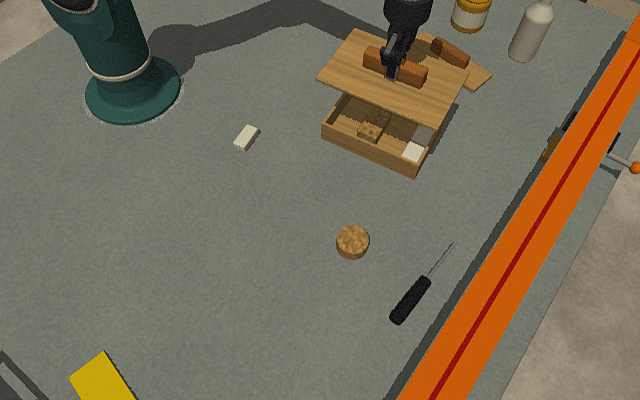

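View pics/w6.png

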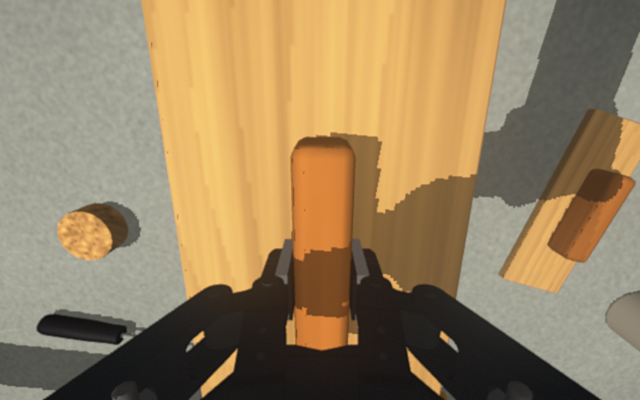

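```bash
python3 - <<'E'
from h import *
s=load('s5.png');s2=load('d3.png')
for n,S,c in [('scene',s,[(353,28),(470,76),(434,124),(316,76)]),('side',s2,[(247,74),(357,70),(366,95),(249,101)])]:
    P=np.array([ray(S,p,.182) for p in c])[:,:2]
    e=np.roll(P,-1,0)-P
    print(n,P.mean(0),np.linalg.norm(e,axis=1),np.degrees(np.arctan2(e[:,1],e[:,0])))
E
```

```text
scene [0.53003616 0.23549287] [0.24882861 0.14098322 0.23363034 0.15135111] [   5.72365843  -87.98289724 -171.69290157   98.11749117]
side [0.53622477 0.22517926] [0.25754343 0.15824093 0.24014758 0.16118688] [   5.37598979  -91.22113024 -173.67153614   95.10909651]
```

Lid is over the box within a few mm. Lower it.

>>> {"method": "jog_arm", "body": {"turn": [[0, 0, 0], [0, 0, 0], [0, 0, 0], [0, 0, 0], [0, 0, 0]], "translation": [[0.1, 0.2, 1.5], [0, 0, 2], [0, 0, 2], [0, 0, 2], [0, 0, 1]], "claw": [1.5, 1.5, 1.5, 1.5, 1.5]}}

```text
time: 16.68
tcp_pos: [0.5297, 0.2329, 0.1012]
orientation: [[-0.991, -0.136, -0.003], [-0.136, 0.991, -0.003], [0.003, -0.002, -1.0]]
ft_force: [0.9, -0.6, -4.2]
opening: 0.0252
```

>>> {"method": "jog_arm", "body": {"turn": [[0, 0, 0], [0, 0, 0], [0, 0, 0], [0, 0, 0], [0, 0, 0]], "translation": [[0, 0, 1], [0, 0, 0.8], [0, 0, 0.4], [0, 0, 0.4], [0, 0, 0.4]], "claw": [1.5, 1.5, 1.5, 1.5, 1.5]}}

```text
time: 17.1
tcp_pos: [0.5311, 0.236, 0.0737]
orientation: [[-0.99, -0.139, 0.001], [-0.139, 0.99, 0.001], [-0.001, 0.0, -1.0]]
ft_force: [-0.1, 1.0, -3.8]
opening: 0.0249
```

```bash
python3 - <<'E'
from h import *
snap('scene','s6.png');snap('side','d4.png')
plan([.53,.234,.0643],98)
E
```

```text
t 17.2 p [0.5304 0.2358 0.0731] yawY 98.02 tool-z turn 0.02 tilt fix [-0.   -0.01  0.  ] open 0.025 F [-0.6 -0.7 -2.8]
 shift now-axes cm [ 0.06 -0.17  0.89] norm 0.9
 shift after-turn cm [ 0.06 -0.17  0.88] q [-0.54  0.56  0.09  1.89 -0.07  0.7   1.3 ]
```

View pics/s6.png

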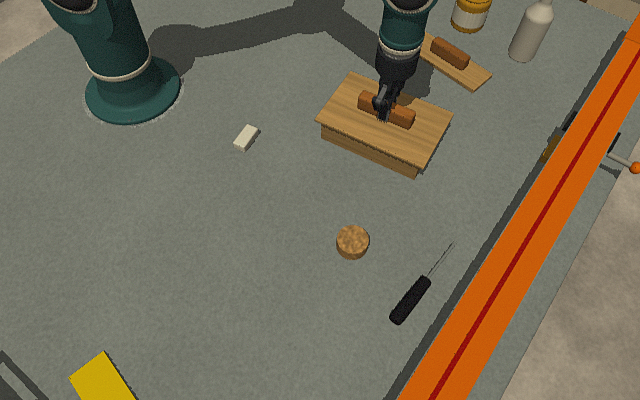

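View pics/d4.png

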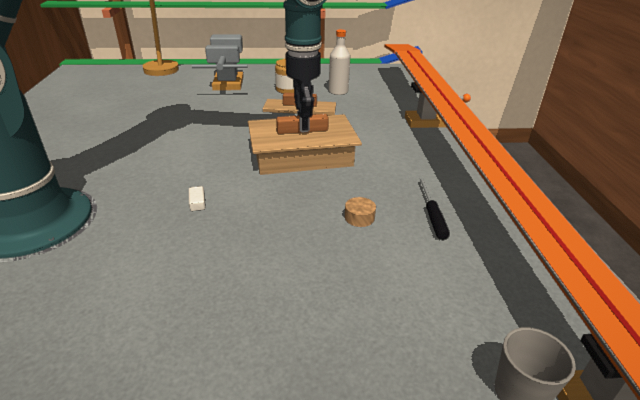

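Plug is entering the box, no contact force yet; lower the last ~9 mm.

>>> {"method": "jog_arm", "body": {"turn": [[0, 0, 0], [0, 0, 0], [0, 0, 0], [0, 0, 0], [0, 0, 0]], "translation": [[0, -0.1, 0.3], [0, 0, 0.3], [0, 0, 0.2], [0, 0, 0.1], [0, 0, 0]], "claw": [1.5, 1.5, 1.5, 1.5, 1.5]}}

```text
time: 17.62
tcp_pos: [0.5306, 0.2348, 0.0644]
orientation: [[-0.99, -0.139, 0.0], [-0.139, 0.99, 0.0], [-0.0, 0.0, -1.0]]
ft_force: [-0.3, -0.6, -3.1]
opening: 0.0251
```

>>> {"method": "jog_arm", "body": {"turn": [[0, 0, 0], [0, 0, 0], [0, 0, 0], [0, 0, 0], [0, 0, 0]], "translation": [[0, 0, 0], [0, 0, 0], [0, 0, 0], [0, 0, 0], [0, 0, 0]], "claw": [1.5, 1.5, 1.5, 1.5, 1.5]}}

```text
time: 18.03
tcp_pos: [0.5306, 0.2348, 0.0643]
orientation: [[-0.99, -0.14, 0.0], [-0.14, 0.99, 0.0], [-0.0, 0.0, -1.0]]
ft_force: [0.4, 0.8, -3.0]
opening: 0.025
```

>>> {"method": "jog_arm", "body": {"turn": [[0, 0, 0], [0, 0, 0], [0, 0, 0], [0, 0, 0], [0, 0, 0]], "translation": [[0, 0, 0.05], [0, 0, 0.05], [0, 0, 0], [0, 0, 0], [0, 0, 0]], "claw": [1.5, 1.5, 1.5, 1.5, 1.5]}}

```text
time: 18.45
tcp_pos: [0.5307, 0.2349, 0.0643]
orientation: [[-0.99, -0.139, 0.0], [-0.139, 0.99, 0.0], [-0.0, 0.0, -1.0]]
ft_force: [-3.2, -2.2, 5.8]
opening: 0.0248
```

>>> {"method": "jog_arm", "body": {"turn": [[0, 0, 0], [0, 0, 0], [0, 0, 0], [0, 0, 0], [0, 0, 0]], "translation": [[0, 0, 0], [0, 0, 0], [0, 0, 0], [0, 0, 0], [0, 0, 0]], "claw": [2.5, 3.5, 5, 6, 6]}}

```text
time: 18.87
tcp_pos: [0.5308, 0.2349, 0.0634]
orientation: [[-0.99, -0.139, 0.0], [-0.139, 0.99, 0.0], [-0.001, 0.0, -1.0]]
ft_force: [0.5, 0.1, 0.5]
opening: 0.0602
```

>>> {"method": "jog_arm", "body": {"turn": [[0, 0, 0], [0, 0, 0], [0, 0, 0], [0, 0, 0], [0, 0, 0]], "translation": [[0, 0, 0], [0, 0, -0.5], [0, 0, -1.5], [0, 0, -3], [0, 0, -3]], "claw": [6, 6, 6, 6, 6]}}

```text
time: 19.28
tcp_pos: [0.5298, 0.2344, 0.1435]
orientation: [[-0.99, -0.139, -0.002], [-0.139, 0.99, -0.001], [0.002, -0.001, -1.0]]
ft_force: [1.2, -0.2, 0.2]
opening: 0.06
```

>>> {"method": "jog_arm", "body": {"turn": [[0, 0, 0], [0, 0, 0], [0, 0, 0], [0, 0, 0], [0, 0, 0]], "translation": [[0, 0, -3], [0, 0, -3], [0, 0, -3], [0, 0, -1], [0, 0, 0]], "claw": [6, 6, 6, 6, 6]}}

```text
time: 19.7
tcp_pos: [0.5322, 0.2356, 0.247]
orientation: [[-0.99, -0.139, 0.006], [-0.139, 0.99, 0.003], [-0.006, 0.002, -1.0]]
ft_force: [0.6, 0.0, -0.2]
opening: 0.0599
```

```bash
python3 - <<'E'
from h import *
for n in ['scene','side','wrist']: snap(n,'f_'+n+'.png')
plan([.53,.234,.2],98)
a=cv2.imread('pics/f_scene.png')[60:190,300:470];b=cv2.imread('pics/f_side.png')[100:190,230:380]
cv2.imwrite('pics/fa.png',cv2.resize(a,(680,520),interpolation=cv2.INTER_CUBIC));cv2.imwrite('pics/fb.png',cv2.resize(b,(750,450),interpolation=cv2.INTER_CUBIC))
E
```

```text
t 19.85 p [0.5297 0.2344 0.2418] yawY 98.02 tool-z turn 0.02 tilt fix [-0.05 -0.13  0.  ] open 0.0599 F [-0.1  0.1 -0.1]
 shift now-axes cm [-0.04 -0.04  4.18] norm 4.2
 shift after-turn cm [-0.03 -0.05  4.18] q [-0.56  0.34  0.11  1.78 -0.04  1.03  1.27]
```

View pics/fa.png

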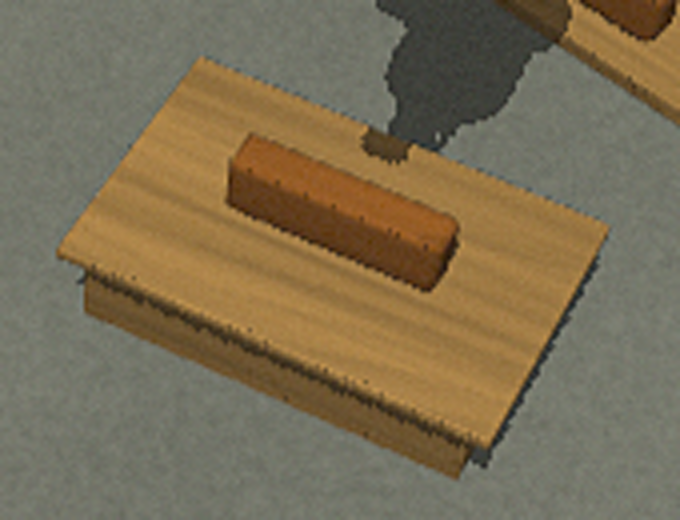

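View pics/fb.png

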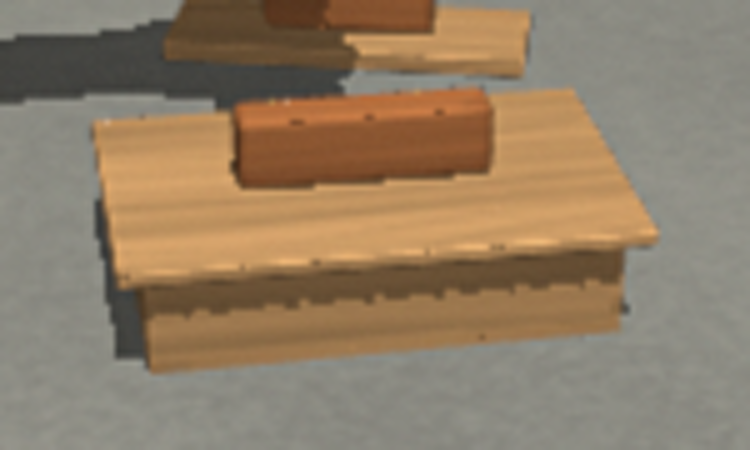

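View pics/f_scene.png

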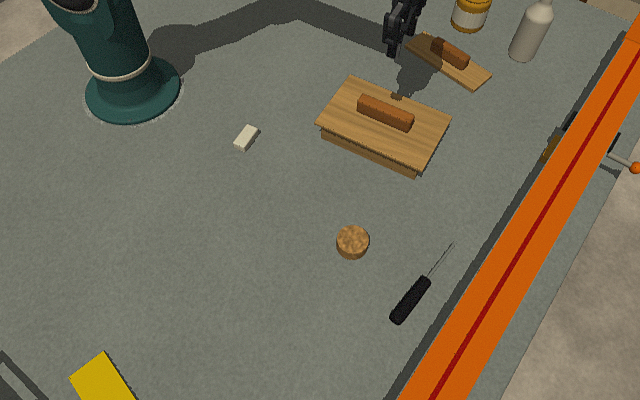

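Both views show the lid on the rim with an even overhang: scene plate corners at about (350,74),(452,117),(422,172),(315,123). Numerical check against height 58 mm:

```bash
python3 - <<'E'
from h import *
A=load('f_scene.png');B=load('f_side.png')
cs=[[(350,74.25),(452,117),(421.75,172),(315,123)],[(248.6,124.4),(345,118),(361.4,147.4),(254,155.6)]]
for S,c in zip((A,B),cs):
    P=np.array([ray(S,p,.058) for p in c])[:,:2]; e=np.roll(P,-1,0)-P
    print(P.mean(0).round(4),np.linalg.norm(e,axis=1).round(3),np.degrees(np.arctan2(e[:,1],e[:,0])).round(1))
M=lambda S:np.diag([1,1,1])@np.array([[S['fx'],0,S['cx']],[0,S['fy'],S['cy']],[0,0,1]])@np.c_[S['R'],S['t']]
X=cv2.triangulatePoints(M(A),M(B),np.array(cs[0],float).T,np.array(cs[1],float).T); print((X[:3]/X[3]).T.round(4))
E
```

```text
[0.5328 0.2324] [0.241 0.16  0.24  0.159] [   7.   -82.3 -173.1   98.3]
[0.53  0.227] [0.242 0.16  0.239 0.159] [   7.3  -83.4 -173.    97.7]
[[0.3992 0.3012 0.053 ]
 [0.6409 0.3289 0.0547]
 [0.661  0.1725 0.0522]
 [0.4211 0.1434 0.052 ]]
```

```bash
python3 -c "
from bench import manip
print(manip.hand_in())"
```

```text
the job is handed in; nothing more can be done
None
```

I put the rectangular cork flat on the floor in the empty part of the box, then placed the lid on the rim and handed the job in at about 20 s. `hand_in()` reports no verdict, so the result rests on my own checks below.

- **Cork:** the wrist and scene pictures after release showed it lying flat in the box. I cannot see it under the closed lid.
- **Round cork:** in the scene picture it was still at pixel (352,241), where it started.
- **Lid position:** its centre was within 3 to 8 mm of the box's, its yaw about 7–8° against the box's 8°, and the overhang looked even.
- **Lid seating:** the wrist force turned from carrying the lid to pressing on the rim at the expected tool height of 64 mm. After release the wrist force fell to about zero and the gripper was well clear.
- **One disagreement:** two-view triangulation put the plate's corners at 52–55 mm instead of 58 mm. The four corners agreed within 2.7 mm, so I took the offset as corner-picking and calibration error and the lid as level.

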